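# Seat the keyed spigot adapter in the low hat and hold it down for the nut

## Robot

A 6-joint arm with a two-finger parallel gripper is mounted at the origin on the work surface. World frame = base frame: x ahead of the robot, y to its left, z up, the work surface at z = 0. Lengths are in m, angles in degrees, forces in N, time in s.
With the tool pointing down it reaches from about 0.4 to 0.825 m from the base axis. Payload 7 kg.
Tool frame: the origin (TCP) lies midway between the tips of the shut fingers; the grasp point (between the pads) lies 19 mm behind it; z points along the fingers, y is the line along which they close (so a half turn about z gives the same grasp; the last joint's range is limited). The gripper opens to 88 mm and grips with 3 to 60 N. Pads are 19 mm wide; open, the fingers measure 130 mm over their backs; the gripper's body (78 mm by 193 mm) begins 47 mm behind the grasp point.
Start: joints at [93.627, 20.546, 0.682, 0, -70.136, -16.507], TCP at [0.15, 0.658, 0.227] pointing down, gripper open.
Joint ranges: [-176.03, 176.03], [-82.01, 121.73], [-58.28, 71.71], [-173.87, 95.51], [-174.79, -0.11], [-173.66, 173.66]. Speed limits (degrees/s): [136.94, 136.94, 172.46, 180, 180, 180].

## Interface

Orientations are given as a 3x3 rotation matrix whose columns are the frame's x, y, z axes.
In Python, from rig import robot gives the robot as it stands. Calls block until the motion is done:
- robot.goto(position, orientation): joint-space move of the TCP to a pose.
- robot.servo_line(position, ori=None, speed=0.15): straight line of the TCP; ori=None keeps the orientation; speed is the mean speed in m/s.
- robot.movej(angles): joint-space move.
- robot.move_gripper(opening): opening from 0.0 (shut) to 1.0 (fully open); the grip force is fixed at half the most; returns when the fingers have stopped.
- robot.dwell(seconds).
- robot.ik(position, orientation): joint angles nearest the present ones, or None.
- robot.grab_frame(name): name is "side" or "top"; returns (picture, depth): 420x560x3 uint8, red, green, blue; 420x560 float32, m along the optical axis (not along the pixel's ray), 0 where there is no reading.
- robot.camera_info(name): a dict with "vfov" (degrees; the focal length in pixels is half the picture's height over the tangent of half this angle, whatever the lens; pixels are square), "cx", "cy" (the principal point, pixels), "k1" (the pictures are not rectified: a ray, as slopes to the right and down, at radius r is drawn at 1 + k1 r^2 times it, then the intrinsics apply), "view" (4x4, takes a point from world to camera coordinates). Camera axes: x right, y down, z forward; pixel columns grow to the right and rows downward; lengths in m; the calibration is good to about 2 mm. A picture is of the moment at which its call begins. camera_info takes no time and is no camera call.
A pose or a line that the arm cannot do raises robot.Unreachable and nothing moves.
- robot.job_done(): hands the job in; it is judged then, once.
Readings, each from a call of its own:
- robot.read_t(): time.
- robot.read_qpos(): joint angles.
- robot.read_qvel(): joint speeds.
- robot.read_effort(): joint torques, N m.
- robot.read_position(): TCP position.
- robot.read_tcp_rot(): TCP orientation.
- robot.read_force(): force on the tool from outside, world axes, zero at the start.
- robot.read_ft_torque(): the same for the moment, N m.
- robot.read_grip_width(): opening from 0.0 (shut) to 1.0 (fully open).
- robot.read_finger_force(): force on a finger pad.
Only numpy, scipy, OpenCV 4.12 (cv2) and the standard library are available. Lean on these libraries where they do the work, as an engineer would, in place of code of your own. Each camera call takes 0.05 s, during which the arm holds its last target. There are 200 camera calls.

## Task

Take the silver adapter with the thick spigot from the parking board and fit it to the low hat: set its boss in the keyed bore, turn it until the key slips into the keyway, and push it fully home so that its flange sits flat on the mount. Finish while still gripping the spigot and pressing the adapter down firmly, with about two kilos of push (20 N), so that I can run the castle nut on from below; do not let go. Leave the small black adapter, the castle nut and the lens where they are.

Things in the scene. Friction and masses are not known exactly. Their poses are not given: they have to be found in the camera images.
- adapter: Silver camera-mount adapter to fit, about 0.55 kg (0.45-0.68), upright in a hole of the parking board. Origin on its axis at the underside (seat) of its flange; +z up along the spigot, +x towards the key. Flange 100 mm diameter, 10 mm thick, a red line on top over the key. Spigot above, boss with key below, then a threaded stud 28 mm diameter from -26 to -48 mm.
- spigot (a point): On the adapter's axis 41 mm above its origin: a good height to grip the spigot, a round bar of 28 mm diameter from 10 to 64 mm above the origin (2 mm deep groove at 51 to 57 mm). Its top is 23 mm above this point, the flange's top 31 mm below. Same axes as the adapter.
- key (a point): Lower end of the adapter's key, 34 mm from the axis on +x, 16 mm below the origin. The key is 12 mm wide, stands out of the boss to 38 mm from the axis and runs up to the flange; its lower end is flat. Out of line with the keyway it rests on the mount's face with the flange 16 mm too high.
- boss_foot (a point): Centre of the foot of the adapter's boss, 26 mm below its origin. The boss is round, 60 mm diameter; its lowest 4 mm are chamfered by 3 mm, and its lowest 10 mm, below the key, are a plain pilot that enters the bore at any angle and centres the adapter.
- hat: Low hat: grey three-legged camera mount on a plywood board 260 x 260 x 18 mm, screwed down, cannot move. Origin on the bench under the mount's centre, +z up, +x towards the keyway. Legs run down and outwards at 60, 180 and 300 degrees from +x.
- mount (a point): Centre of the mount's flat top face, 130 mm above the bench; +x towards the keyway. The mount is a ring, 130 mm outer diameter, 28 mm thick, with a plain through bore of 62 mm diameter, free below, and a keyway 16 mm wide reaching 40 mm from the axis. A red line on the face continues the keyway outwards.
- rack: Parking board, plywood 140 x 310 x 25 mm, fixed flat on the bench. Origin under its centre, long side along its y. Two 37 mm through holes at y = -75 and +75 mm; an adapter stands with its stud in a hole and its boss foot on the board, its origin 51 mm above the bench. Either adapter may be in either hole.
- small_adapter: Bystander: black adapter with a flange of 80 mm diameter and a thin 16 mm spigot, in the other hole of the parking board. Origin at its flange's underside, top 64 mm higher.
- castle_nut: Bystander: brass ring nut with four lugs, 70 mm over the lugs, 14 mm high, lying on the hat's board about 90 mm from its centre on the keyway side. Origin under its centre.
- lens: Bystander: black capped lens, 76 mm diameter, 105 mm tall, standing on the bench. Origin under its centre.

How it is judged:
By the outcome, as a careful person would: the job done as asked, in the order asked, and still so for the second after the job is handed in, while the arm keeps its last pose, push and grip.
It also fails if it takes over 48 s, if anything falls off the work surface, if the arm or the gripper's body presses on something with over 40 N, if the wrist force passes 120 N, or if a joint passes its speed limit or range.

## Working session

There is one attempt and no reset: what is moved stays moved. The work goes in short steps, each a Python script; the robot and the scene stay as the last script left them, time stands still between calls to the robot, and variables do not carry over. Pictures are saved under pics/ and viewed, at most 10 in all, crops included, and the job is handed in when it is done.

```bash
mkdir -p pics; ls; cat > h.py <<'E'
import numpy as np, cv2
from rig import robot
def K(n):
    c=robot.camera_info(n); f=210/np.tan(np.radians(c["vfov"]/2)); return c,f,np.array(c["view"])
def ray(n,uv):
    """origin, world direction (camera depth 1) for pixels Nx2"""
    c,f,V=K(n); d=(np.atleast_2d(uv)-[c["cx"],c["cy"]])/f; u=d.copy()
    for _ in range(20): u=d/(1+c["k1"]*(u**2).sum(1,keepdims=True))
    D=np.c_[u,np.ones(len(u))]@V[:3,:3]; return -V[:3,:3].T@V[:3,3],D
def onz(n,uv,z):
    o,D=ray(n,uv); return o+D*((z-o[2])/D[:,2])[:,None]
def cloud(n,dep):
    v,u=np.mgrid[:420,:560]; o,D=ray(n,np.c_[u.ravel(),v.ravel()]); return (o+D*dep.ravel()[:,None]).reshape(420,560,3)
def proj(n,P):
    c,f,V=K(n); p=np.atleast_2d(P)@V[:3,:3].T+V[:3,3]; s=p[:,:2]/p[:,2:]; s=s*(1+c["k1"]*(s**2).sum(1,keepdims=True)); return s*f+[c["cx"],c["cy"]]
def save(n,img): cv2.imwrite("pics/"+n+".png",cv2.cvtColor(img,cv2.COLOR_RGB2BGR))
E
python3 - <<'E'
from h import *
for n in("top","side"):
    i,d=robot.grab_frame(n); save(n+"0",i); np.savez("f_"+n,i=i,d=d)
    c=robot.camera_info(n); print(n,c["vfov"],c["cx"],c["cy"],c["k1"],ray(n,[[280,210]]))
print(robot.read_t(),robot.read_tcp_rot(),robot.read_force())
E
```

```text
pics
top 50.62955133763408 284.0683042042513 210.38756809291598 0.035903745196907526 (array([0.41506486, 0.0553479 , 1.11415269]), array([[ 0.18209631,  0.00896284, -0.98328294]]))
side 46.86626985258938 287.90786250666946 216.21647339773116 -0.0792784440131749 (array([ 0.56513996, -0.86865447,  0.77379401]), array([[ 0.01967619,  0.82311073, -0.56791954]]))
0.1 [[ 9.74816850e-01 -2.23006886e-01 -1.92256283e-04]
 [-2.23006930e-01 -9.74815815e-01 -1.42707706e-03]
 [ 1.30833547e-04  1.43401325e-03 -9.99998963e-01]] [-0.73970094  0.2489522  -0.0887537 ]
```

View pics/top0.png

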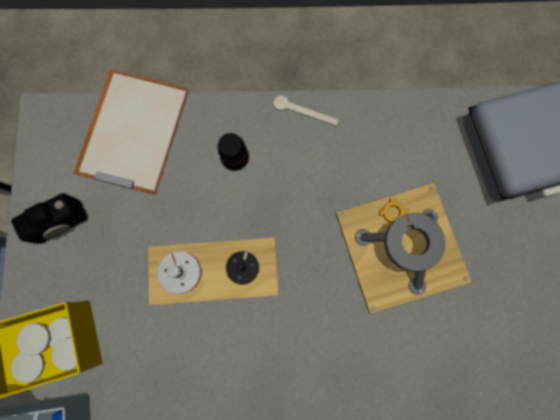

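View pics/side0.png

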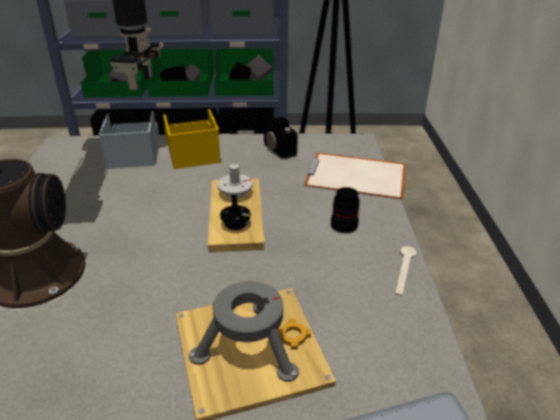

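Top view: the silver adapter's flange is at about (180,272), with its red line near (173,259). The black adapter is at (242,267). The mount ring is at (415,242), with its red line near (407,217), and the nut is at (393,210). In the side view the spigot top is at (235,168) and the mount at (248,308).

```bash
cat > meas.py <<'E'
from h import *
def circ(P):
    A=np.c_[2*P[:,:2],np.ones(len(P))]; s=np.linalg.lstsq(A,(P[:,:2]**2).sum(1),rcond=None)[0]; return s[:2],np.sqrt(s[2]+s[:2]@s[:2])
def red(i): 
    h=cv2.cvtColor(i,cv2.COLOR_RGB2HSV); return ((h[...,0]<8)|(h[...,0]>172))&(h[...,1]>70)&(h[...,2]>60)
def contour(m):
    c=cv2.findContours(cv2.morphologyEx(m.astype(np.uint8),cv2.MORPH_OPEN,np.ones((3,3))),cv2.RETR_CCOMP,cv2.CHAIN_APPROX_NONE)[0]
    return sorted([x[:,0,:].astype(float) for x in c],key=len)[::-1]
def redline(n,i,box,z,c):
    m=red(i); k=np.zeros_like(m); k[box[1]:box[3],box[0]:box[2]]=1; v,u=np.nonzero(m&k)
    if len(u)<3: print(n,"no red"); return
    P=onz(n,np.c_[u,v],z)[:,:2]-c; r=np.hypot(*P.T); a=np.degrees(np.arctan2(P[:,1].mean(),P[:,0].mean()))
    print(n,"red",len(u),"r",r.min(),r.max(),"ang",a)
E
python3 - <<'E'
from meas import *
for n,ba,bm in(("top",(145,240,210,305),(375,205,455,285)),("side",(205,160,265,205),(200,270,300,350))):
    f=np.load(f"f_{n}.npz"); i,d=f["i"],f["d"]; C=cloud(n,d)
    for nm,b,z,tol in(("flange",ba,.061,.006),("mount",bm,.130,.006),("spigtop",ba,.115,.01)):
        k=np.zeros(d.shape,bool); k[b[1]:b[3],b[0]:b[2]]=1; m=k&(abs(C[...,2]-z)<tol)
        print(n,nm,m.sum(),"z",np.median(C[m][:,2]),"mean",C[m].mean(0)[:2])
        for c in contour(m)[:2]:
            if len(c)>15:
                o=onz(n,c,z); print("   circ",*circ(o))
    g=cv2.cvtColor(i,cv2.COLOR_RGB2HSV)
    k=np.zeros(d.shape,bool); k[ba[1]:ba[3],ba[0]:ba[2]]=1
    if n=="top":
      c=contour(k&(g[...,1]<60)&(g[...,2]>100))[0]; print("silver",circ(onz(n,c,.061)))
i0=np.load("f_top.npz")["i"]; big=[cv2.resize(i0[a:b,c:d],(390,390),interpolation=cv2.INTER_CUBIC) for a,b,c,d in((240,305,147,212),(205,270,380,445))]
save("crops0",np.hstack(big))
E
```

```text
top flange 1239 z 0.060244097268231656 mean [0.46514007 0.30513746]
   circ [0.46563012 0.30612312] 0.048496447848342
   circ [0.46816684 0.3128038 ] 0.019381079354233614
top mount 2046 z 0.12916567330021494 mean [ 0.52156955 -0.23478215]
   circ [ 0.52258829 -0.23467025] 0.0632305380608442
   circ [ 0.52393818 -0.2347119 ] 0.032880979834454566
top spigtop 124 z 0.11403210952966758 mean [0.46579608 0.30586345]
   circ [0.46601693 0.30558124] 0.012788789325349702
silver (array([0.46895814, 0.31709644]), np.float64(0.07688949079112067))
side flange 456 z 0.05966061326452199 mean [0.46535089 0.29415287]
   circ [0.46546735 0.29539531] 0.04366945159670002
side mount 2307 z 0.12929934027650902 mean [ 0.52085858 -0.24508424]
   circ [ 0.5211405  -0.24190757] 0.06366253058467429
   circ [ 0.52260409 -0.23947394] 0.03053913687829179
side spigtop 84 z 0.11275613219173286 mean [0.46781049 0.24873184]
   circ [0.4651325  0.29407434] 0.013617548957906405
   circ [0.473047   0.14589096] 0.008675428592983278
```

View pics/crops0.png

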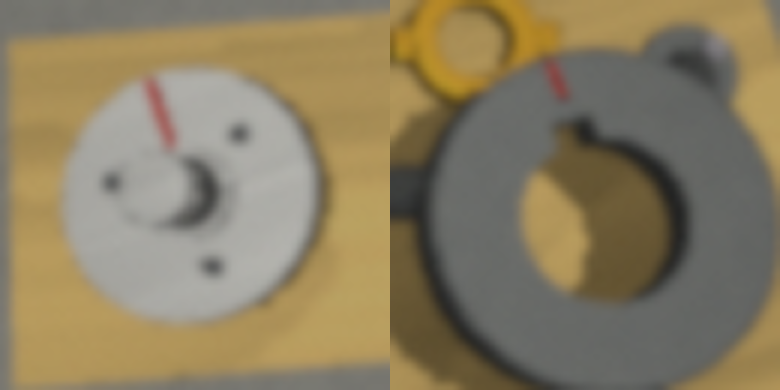

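The crops show the adapter's red line leaving the spigot foot at (172,145) for the rim at (152,80). The mount's red line runs from (566,98) to (548,62), with the keyway notch at (575,130). The two views differ by about 1 cm in y, so I'll tighten the masks.

```bash
python3 - <<'E'
from meas import *
for n,ba,bm in(("top",(145,240,210,305),(375,205,455,285)),("side",(205,160,265,205),(200,270,300,350))):
    f=np.load(f"f_{n}.npz"); i,d=f["i"],f["d"]; C=cloud(n,d); g=cv2.cvtColor(i,cv2.COLOR_RGB2HSV)
    box=(210,183,262,250) if n=="side" else (150,245,275,300)
    k=np.zeros(d.shape,bool); k[box[1]:box[3],box[0]:box[2]]=1
    wood=(g[...,0]>12)&(g[...,0]<30)&(g[...,1]>70)
    v,u=np.nonzero(wood&k); P=C[v,u]; print(n,"rack wood z",np.median(P[:,2]),np.std(P[:,2]), "xy med",np.median(onz(n,np.c_[u,v],.025),0), 'cloud',np.median(P,0))
    # hat board / rack outlines by colour -> min area rect on plane
    for c in contour(wood)[:4]:
        P=onz(n,c,.025 if c[:,0].mean()<330 and (n=="top" or c[:,1].mean()<260) else .018).astype(np.float32)
        print("  rect",cv2.minAreaRect(P[:,:2]))
    for nm,b,z in(("flange",ba,.061),("mount",bm,.130)):
        k=np.zeros(d.shape,bool); k[b[1]:b[3],b[0]:b[2]]=1; m=k&(abs(C[...,2]-z+.001)<.0025)
        v,u=np.nonzero(m); P=onz(n,np.c_[u,v],z)[:,:2]; 
        print(n,nm,m.sum(),"std",C[m][:,2].std(),"minEnclosing",cv2.minEnclosingCircle(P.astype(np.float32)),"fit",*circ(onz(n,contour(m)[0],z)))
    ca,cm=((.4656,.306),(.5226,-.2347)) if n=="top" else ((.466,.2955),(.522,-.2405))
    redline(n,i,ba,.061,ca); redline(n,i,bm,.130,cm)
E
```

```text
top rack wood z 0.024410074431503892 0.08113946734792823 xy med [0.46134585 0.21855723 0.025     ] cloud [0.46092471 0.21831718 0.02441007]Traceback (most recent call last):
  File "<stdin>", line 11, in <module>
cv2.error: OpenCV(4.12.0) /io/opencv/modules/imgproc/src/convhull.cpp:143: error: (-215:Assertion failed) total >= 0 && (depth == CV_32F || depth == CV_32S) in function 'convexHull'
```

```bash
python3 - <<'E'
from meas import *
for n,ba,bm in(("top",(145,240,210,305),(375,205,455,285)),("side",(205,160,265,205),(200,270,300,350))):
    f=np.load(f"f_{n}.npz"); i,d=f["i"],f["d"]; C=cloud(n,d); g=cv2.cvtColor(i,cv2.COLOR_RGB2HSV)
    wood=(g[...,0]>12)&(g[...,0]<30)&(g[...,1]>70)
    for c in contour(wood)[:4]:
        z=.025 if c[:,0].mean()<330 and (n=="top" or c[:,1].mean()<260) else .018
        P=np.ascontiguousarray(onz(n,c,z)[:,:2].astype(np.float32))
        print("  rect",n,z,cv2.minAreaRect(P))
    for nm,b,z in(("flange",ba,.061),("mount",bm,.130)):
        k=np.zeros(d.shape,bool); k[b[1]:b[3],b[0]:b[2]]=1; m=k&(abs(C[...,2]-z+.001)<.0025)
        v,u=np.nonzero(m); P=np.ascontiguousarray(onz(n,np.c_[u,v],z)[:,:2].astype(np.float32))
        print(n,nm,m.sum(),"std",C[m][:,2].std(),"minEnclosing",cv2.minEnclosingCircle(P),"fit",*circ(onz(n,contour(m)[0],z)))
    ca,cm=((.4656,.306),(.5226,-.2347)) if n=="top" else ((.466,.2955),(.522,-.2405))
    redline(n,i,ba,.061,ca); redline(n,i,bm,.130,cm)
E
```

```text
rect top 0.025 ((0.8321802616119385, 0.443381667137146), (0.21778500080108643, 0.2960280179977417), 74.72151947021484)
  rect top 0.018 ((0.5224419236183167, -0.2346208244562149), (0.2604030668735504, 0.2618943452835083), 16.206951141357422)
  rect top 0.025 ((0.47010114789009094, 0.23102176189422607), (0.1413608193397522, 0.311189740896225), 3.3987698554992676)
  rect top 0.025 ((0.30382466316223145, 0.616643488407135), (0.17419461905956268, 0.2347550392150879), 15.512166023254395)
top flange 972 std 0.0013275370769201573 minEnclosing ((0.4657977223396301, 0.30601420998573303), 0.04971465840935707) fit [0.44980357 0.29960222] 0.027962332655887615
top mount 1679 std 0.0012852895527500731 minEnclosing ((0.5225199460983276, -0.23442193865776062), 0.06468548625707626) fit [ 0.49284753 -0.2484375 ] 0.031357141217631015
top red 20 r 0.022318343331489916 0.047220452510395965 ang 20.67855428714087
top red 13 r 0.049170855982268814 0.06171420126406848 ang 14.818559872243625
  rect side 0.018 ((0.5224590301513672, -0.242919921875), (0.2607497572898865, 0.2703351080417633), 16.108610153198242)
[... 170 characters left out ...]
.14126092195510864), (0.12223225831985474, 0.24059149622917175), 24.332130432128906)
  rect side 0.025 ((0.29618433117866516, 0.6879756450653076), (0.20259125530719757, 0.4607536792755127), 13.289081573486328)
side flange 371 std 0.0011635168621369552 minEnclosing ((0.4640612304210663, 0.2969820499420166), 0.051461152732372284) fit [0.48079293 0.30208781] 0.027865981323457193
side mount 2073 std 0.00113783185243938 minEnclosing ((0.5205137729644775, -0.24170857667922974), 0.06526096910238266) fit [ 0.52103694 -0.24179879] 0.053196513010016405
side red 4 r 0.03235856393577565 0.0467728826571726 ang 35.94244823337986
side red 19 r 0.04837837627379046 0.060599870582300125 ang 19.132093058666573
```

The top view is self-consistent: both board sizes come out right, and the hole derived from the rack matches the flange. I'll use it and check with the gripper at close range.

```bash
cat >> h.py <<'E'
def R(psi):
    p=np.radians(psi); c,s=np.cos(p),np.sin(p); return np.array([[c,s,0],[s,-c,0],[0,0,-1.]])
A=np.array([.4657,.3060]); H=np.array([.5225,-.2346])
def show(name,**b):
    ims=[]
    for n in("top","side"):
        i,_=robot.grab_frame(n); x0,y0,x1,y1=b[n]; ims.append(cv2.resize(i[y0:y1,x0:x1],(400,int(400*(y1-y0)/(x1-x0))),interpolation=cv2.INTER_CUBIC))
    h=min(len(x) for x in ims); save(name,np.hstack([x[:h] for x in ims]))
E
python3 - <<'E'
from h import *
for p in(-60,-13,0,30,77,90):
    f=lambda x:None if x is None else np.round(x)
    print(p,f(robot.ik([*A,.073],R(p))),f(robot.ik([*H,.152],R(p))),f(robot.ik([*H,.2],R(p))))
robot.goto([*A,.150],R(77)); print(robot.read_position(),robot.read_t(),robot.read_force(),robot.read_ft_torque())
for n in("top","side"):
    print(n,"proj tcp",proj(n,robot.read_position()),"spig top",proj(n,[*A,.115]))
show("hover",top=(140,230,220,310),side=(195,130,275,210))
E
```

```text
-60 [ 53.  18. -25.   0. -46. -23.] [ -5.  14. -18.   0. -57.  35.] [ -5.  12. -15.   0. -63.  35.]
-13 [ 53.  18. -25.   0. -46.  24.] [ -5.  14. -18.   0. -57.  82.] [ -5.  12. -15.   0. -63.  82.]
0 [ 53.  18. -25.   0. -46.  37.] [ -5.  14. -18.   0. -57.  95.] [ -5.  12. -15.   0. -63.  95.]
30 [ 53.  18. -25.   0. -46.  67.] [ -5.  14. -18.   0. -57. 125.] [ -5.  12. -15.   0. -63. 125.]
77 [ 53.  18. -25.   0. -46. 114.] [ -5.  14. -18.   0. -57. 172.] [ -5.  12. -15.   0. -63. 172.]
90 [ 53.  18. -25.   0. -46. 127.] None None
[0.46569877 0.30648261 0.15011078] 2.0583 [0.07360089 0.83134705 0.55520257] [-2.78314847e-02 -1.32147574e-01  8.44777701e-05]
top proj tcp [[167.94392789 270.02729391]] spig top [[172.25735575 270.79289158]]
side proj tcp [[233.35465066 153.83371765]] spig top [[233.99018595 165.21434068]]
```

View pics/hover.png

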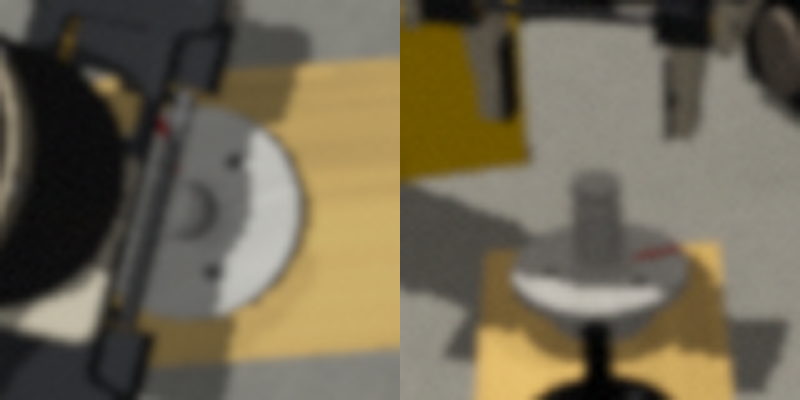

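In the side crop the spigot top is at (597,182) and the fingertips straddle it, centred at about x=589. That agrees with the estimate to within a few mm. Gripping twice, 90° apart, will centre the adapter in the gripper.

```bash
python3 - <<'E'
from h import *
P=robot.read_position
robot.servo_line([*A,.073],R(77)); print(robot.read_force())
robot.move_gripper(0.2); print("g1",robot.read_grip_width(),robot.read_finger_force(),robot.read_force())
robot.move_gripper(0.6); robot.goto([*A,.073],R(-13)); print(robot.read_force(),P())
robot.move_gripper(0.2); print("g2",robot.read_grip_width(),robot.read_finger_force(),robot.read_force(),robot.read_t())
f0=robot.read_force()
robot.servo_line([*A,.2],R(-13)); robot.dwell(.3); print(robot.read_force(),robot.read_ft_torque(),robot.read_grip_width(),robot.read_t())
show("lift",top=(130,220,230,320),side=(185,90,285,190)); 
i,_=robot.grab_frame("top"); np.save("lift.npy",i)
E
```

```text
[0.14758627 0.17987114 1.14717095]
g1 0.3157537900820154 29.99936431646347 [ 0.92465378  0.22132078 -0.40915005]
[ 0.28187541  0.48540821 -0.40770418] [0.46569839 0.3059934  0.0729865 ]
g2 0.311865317587237 29.999532625079155 [-0.19997065 -0.48545622 -0.18318133] 6.4083
[ 0.21391204 -0.67917059 -4.76230456] [-0.05681351 -0.02149038 -0.00510331] 0.3145801906442469 7.7083
```

View pics/lift.png

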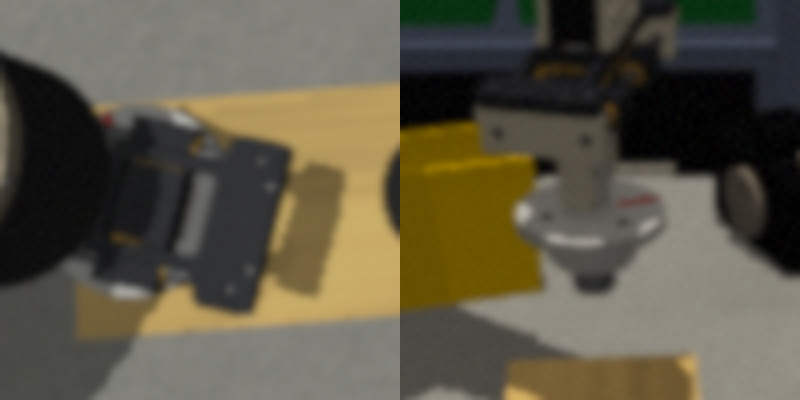

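The adapter is held: the weight reads about 5 N and the flange is level. Its red line shows in the side crop at (640,200). Next is the hat.

```bash
python3 - <<'E'
from h import *
psi=-17.7
robot.servo_line([*A,.26],R(-13),speed=.2)
robot.goto([*H,.26],R(psi)); robot.servo_line([*H,.192],R(psi)); robot.dwell(.3)
p=robot.read_position(); print(p,robot.read_force(),robot.read_ft_torque(),robot.read_t())
T=robot.read_tcp_rot()
c=p[:2] if True else 0
a=np.radians(16.0)
for n in("top","side"):
    print(n,"mount",proj(n,[*H,.13]),"keyline", proj(n,[[H[0]+r*np.cos(a),H[1]+r*np.sin(a),.13] for r in(.045,.065)]),"adapter line@16",proj(n,[[c[0]+r*np.cos(a),c[1]+r*np.sin(a),p[2]-.012] for r in(.02,.05)]))
show("hat",top=(360,190,460,290),side=(190,230,310,350))
i,_=robot.grab_frame("side"); np.save("hat_side.npy",i)
E
```

```text
[ 0.52293263 -0.23465556  0.19286135] [-0.25074668 -0.11310571 -5.93981593] [ 0.0271149  -0.00482698  0.01099421] 11.1667
top mount [[415.21361726 241.36205561]] keyline [[408.31498492 222.14983895]
 [405.29141498 213.71358729]] adapter line@16 [[418.93710334 229.41640458]
 [414.08134861 216.01115177]]
side mount [[248.22282378 302.75543689]] keyline [[271.71202016 297.60786338]
 [281.96892822 295.35045151]] adapter line@16 [[258.30799417 280.18402797]
 [274.4087105  276.82017658]]
```

View pics/hat.png

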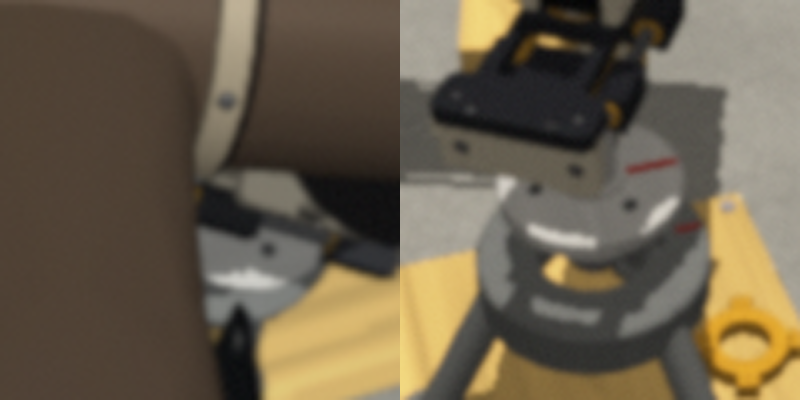

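In the side crop the adapter line runs (628,170)→(676,160) and the mount line (676,231)→(700,226), nearly parallel. The mount may sit about 1 px, roughly 3 mm, nearer the camera than assumed. I'll quantify this from the red masks.

```bash
python3 - <<'E'
from meas import *
i=np.load("hat_side.npy").astype(float); f0=np.load("f_side.npz")["i"].astype(float)
w=lambda im:np.clip(im[...,0]-np.maximum(im[...,1],im[...,2])-12,0,None)
c=np.array([.52293,-.23466])
def line(im,b,z,cc):
    W=w(im)[b[1]:b[3],b[0]:b[2]]; v,u=np.nonzero(W); ww=W[v,u]; P=onz("side",np.c_[u+b[0],v+b[1]],z)[:,:2]-cc
    m=np.average(P,axis=0,weights=ww); ev,E=np.linalg.eigh(np.cov(P.T,aweights=ww)); e=E[:,1]*np.sign(E[0,1])
    print(len(u),"mid",m,"polar",np.hypot(*m),np.degrees(np.arctan2(m[1],m[0])),"dir",np.degrees(np.arctan2(e[1],e[0])),"r",np.hypot(*P.T).min(),np.hypot(*P.T).max())
line(i,(255,272,277,284),.18086,c)       # adapter line on flange top
line(i,(270,294,285,303),.130,H); line(f0,(265,290,290,305),.130,H)
t=np.load("f_top.npz")["i"].astype(float)
W=w(t)
for b,z,cc in(((165,248,180,268),.061,A),((400,210,412,224),.13,H)):
    Q=W[b[1]:b[3],b[0]:b[2]]; v,u=np.nonzero(Q); P=onz("top",np.c_[u+b[0],v+b[1]],z)[:,:2]-cc; m=np.average(P,axis=0,weights=Q[v,u]); ev,E=np.linalg.eigh(np.cov(P.T,aweights=Q[v,u])); e=E[:,1]*np.sign(E[0,1]); print("top",m,np.degrees(np.arctan2(m[1],m[0])),"dir",np.degrees(np.arctan2(e[1],e[0])))
E
```

```text
66 mid [0.03121955 0.00768251] polar 0.03215091521373324 13.824674917325542 dir 15.519626520414162 r 0.017274801348949608 0.04744678216285915
64 mid [0.05870253 0.01232523] polar 0.05998248626200498 11.857625791152671 dir 4.3688101403975885 r 0.04462999366734944 0.06974902795984447
182 mid [0.0639005  0.01385298] polar 0.06538484909354315 12.231863470239775 dir -71.11789889711491 r 0.04462999366734944 0.08257790614196284
top [0.0411096  0.01555808] 20.729328640012977 dir 23.750550364206248
top [0.06269215 0.01845868] 16.40620599779476 dir 35.69007313233826
```

```bash
cat >> h.py <<'E'
def down(xy,z0,z1,psi,fmax,step=.001,f0=None,v=.02):
    """step down until the vertical force rises by fmax or the side force by fmax"""
    f0=robot.read_force() if f0 is None else f0; z=z0
    while z>z1+1e-6:
        z=max(z-step,z1); robot.servo_line([*xy,z],R(psi),speed=v); f=robot.read_force()-f0
        if f[2]>fmax or np.hypot(*f[:2])>fmax: break
    print("z cmd",z,"pos",robot.read_position(),"dF",np.round(f,2),"M",np.round(robot.read_ft_torque(),2),"t",robot.read_t()); return z,f
E
python3 - <<'E'
from h import *
xy=H+[0,-.0015]
robot.servo_line([*xy,.182],R(-17.7),speed=.05); robot.dwell(.2)
f0=robot.read_force(); np.save("f0.npy",f0); print(f0,robot.read_position())
down(xy,.182,.168,-17.7,6,f0=f0)
E
```

```text
[ 0.48362621  0.22124352 -5.09866359] [ 0.52262855 -0.23612497  0.18211852]
z cmd 0.168 pos [ 0.52245063 -0.23609904  0.16793684] dF [-0.76 -1.09 -0.02] M [-0.05 -0.    0.03] t 15.3667
```

The pilot is in the bore with no contact force. I'll keep descending; a force rise would mean the key is resting on the face.

```bash
python3 - <<'E'
from h import *
xy=H+[0,-.0015]
f0=np.load("f0.npy")
z,f=down(xy,.168,.150,-17.7,8,f0=f0)
E
```

```text
z cmd 0.151 pos [ 0.52261748 -0.23617657  0.1519473 ] dF [-3.75  1.87 10.45] M [ 0.91  1.19 -0.01] t 19.6167
```

Contact came at TCP z = 0.152, so the key dropped into the keyway and the flange is on the mount. I'll ease the side load and build up to about 20 N.

```bash
python3 - <<'E'
from h import *
xy=H+[-.0004,-.0013]; z=.151; T=R(-17.7)
for k in range(14):
    robot.servo_line([*xy,z],T,speed=.01); robot.dwell(.1)
    f=robot.read_force(); print(np.round(z,5),np.round(f,2),robot.read_position().round(4),np.round(robot.read_ft_torque(),2))
    if f[2]>17.5: break
    z-=np.clip((19-f[2])*5e-5,1e-4,6e-4)
robot.dwell(.5); print(robot.read_force(),robot.read_grip_width(),robot.read_finger_force(),robot.read_tcp_rot().round(4),robot.read_t())
show("seat",top=(360,190,460,290),side=(190,230,310,350))
E
```

```text
0.151 [-2.55  1.42  5.38] [ 0.5226 -0.2362  0.1519] [0.58 0.88 0.  ]
0.1504 [-4.88  2.87 10.85] [ 0.5227 -0.2362  0.1519] [ 0.98  1.46 -0.03]
0.14999 [-4.7   2.29 13.33] [ 0.5227 -0.2362  0.1519] [1.37 1.84 0.  ]
0.14971 [-5.29  3.62 15.96] [ 0.5227 -0.2362  0.1519] [ 1.55  2.13 -0.02]
0.14956 [-6.14  3.74 16.5 ] [ 0.5227 -0.2362  0.1519] [ 1.63  2.3  -0.04]
0.14943 [-6.02  3.75 16.95] [ 0.5227 -0.2362  0.1519] [ 1.74  2.39 -0.  ]
0.14933 [-6.48  4.35 17.87] [ 0.5227 -0.2362  0.1519] [1.82 2.54 0.02]
[-6.89874788  4.60283246 17.85061591] 0.3107759989501077 30.00281922519207 [[ 9.529e-01 -3.033e-01  2.200e-03]
 [-3.033e-01 -9.529e-01 -1.100e-03]
 [ 2.500e-03  4.000e-04 -1.000e+00]] 22.5667
```

View pics/seat.png

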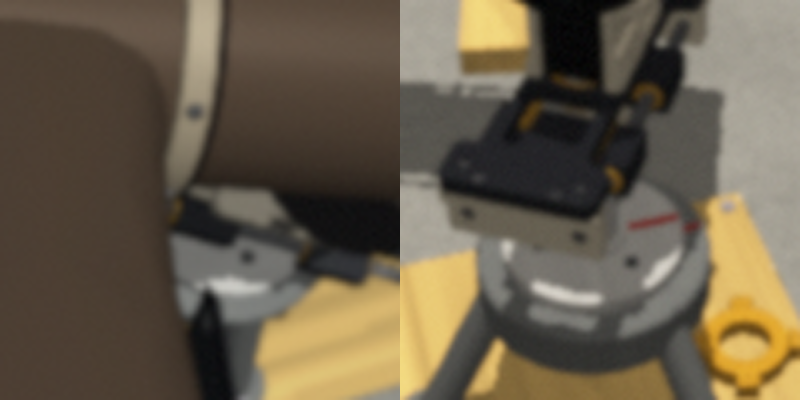

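In the side crop the flange lies flat on the mount. The adapter's line (630,226)→(676,216) runs straight into the mount's line at (690,227). The tool pushes with 18 N, or about 23 N on the mount with the adapter's weight, and the grip is steady, so I'm handing in.

```bash
python3 - <<'E'
from h import *
print(robot.read_force(),robot.read_t()); print(robot.job_done())
E
```

```text
[-6.87458248  3.85228717 17.4601542 ] 22.6667
the job is handed in; nothing more can be done
None
```

The silver adapter is seated in the low hat with its key in the keyway and its flange flat on the mount; at hand-in (22.7 s) I was still gripping the spigot and pushing down with about 17.5 N, or roughly 23 N on the mount with the adapter's weight.

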